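# Line up the doming punches by size

## Robot

A 6-joint arm with a two-finger parallel gripper is mounted at the origin on the work surface. World frame = base frame: x ahead of the robot, y to its left, z up, the work surface at z = 0. Lengths are in mm, angles in rad, forces in N, time in s.
With the tool pointing down it reaches from about 275 to 750 mm from the base axis. Payload 10.2 kg.
Tool frame: the origin (TCP) lies on the centre line of the jaws, within the pads' length; the fingertips stand 8 mm ahead of it and the grasp point (between the pads) lies 11 mm behind it; x points along the fingers, y is the direction in which the jaws open and shut, and the axes are right-handed (so a half turn about x gives the same grasp; the last joint's range is limited). The gripper opens to 85 mm and grips with 20 to 120 N. Pads are 22 mm wide; open, the fingers measure 114 mm over their backs; the gripper's body (76 mm by 85 mm) begins 54 mm behind the grasp point. The pads swing forward as they close: fully open they stand 13 mm farther back than shut.
Start: joints at [-1.561, 0.313, 1.498, -0, 1.331, -0.223], TCP at [121.105, -510.847, 239.294] pointing down, gripper open.
Joint ranges: [-2.94, 2.94], [-0.97, 2.17], [0.19, 2.56], [-1.23, 4.37], [0.02, 3.11], [-2.88, 2.88]. Speed limits (rad/s): [2.39, 2.39, 3.01, 3.14, 3.14, 3.14].

## Interface

Orientations are given as a unit quaternion [w, x, y, z].
In Python, from rig import ctrl, vision, workorder gives the robot as it stands. The module is installed in compiled form; this text tells all that it offers.
- The arm moves only by the shell command python3 -m jog 'ROWS' [OPENING] [FORCE]. ROWS is JSON, a list that holds one entry, the list of rows, each a list of 6 numbers: the shift along the tool's x, y, z in m, then the turn, a rotation vector about the tool's x, y, z in rad. A call has 1 to 12 rows; each row shifts and turns the commanded pose from where the row before left it, along the tool's axes as they then stand; what a row does not reach is not made up. A row lasts 1/8 s, in which the tool goes at most 62.5 mm and 10.7 degrees, less where a joint would pass 70% of its speed; a pose out of reach is approached as far as the arm can. A call is refused whole if a number of a shift passes 0.0625 or a number of a turn 0.188, either way. A call with a gripper value outside its range is refused whole. OPENING is the closure in counts, from 0 (fully open) to 255 (shut), set as the call begins (- or left out, the last holds). The fingers move at their own pace and stop on an object; FORCE is the grip in N (left out, the last holds). Time passes only in rows, so rows that do not move let the fingers close. It gives the time, the measured TCP pose, the force and the opening at its end, in the units of the state.
- ctrl.sense(): the state, without advancing time (a new reading comes with each control period).
- vision.capture(name): name is "scene" or "top" or "wrist"; returns a dict with "image" (480x640x3 uint8, red, green, blue), "mtx" (3x3 intrinsics, pixels), "R" (3x3) and "t" (3): a world point X has camera coordinates R X + t; the wrist camera has in their place "hand_eye" (4x4, takes a point from camera to tool coordinates, whose origin is the TCP and whose axes are the tool frame's). Camera axes: x right, y down, z forward; pixel columns grow to the right and rows downward; lengths in mm; the calibration is good to about 2 mm. A picture is of the moment at which its call begins: read the wrist's pose just before it. There is no depth.
- workorder.finish_job(): hands the job in, once; it reports no verdict.
The state is a dict: "time_s": time; "joints": joint angles; "dq": joint speeds; "tau": joint torques, N m; "eef_pos": TCP position; "ee_rot": TCP orientation; "force": force on the tool from outside, world axes, zero at the start; "wrist_torque": the same for the moment, N m; "grip_width": opening from 0.0 (shut) to 1.0 (fully open).
Only numpy, scipy, OpenCV 4.12 (cv2) and the standard library are available. Lean on these libraries where they do the work, as an engineer would, in place of code of your own. Each camera call takes 0.05 s, during which the arm holds its last target.

## Task

Put the four wooden doming punches away on the cream board in order of size: each standing upright, centred on its own circle mark, with the smallest on the mark beside the pointed ring cone, then larger and larger along the row to the largest at the other end. Let go of them all and leave them standing still.

Things in the scene. Friction and masses are not known exactly. Their poses are not given: they have to be found in the camera images.
- punch_a_center (a point): The smallest of four plain pale-wood doming punches: an upright solid cylinder 24 mm in diameter and 50 mm high with a slightly domed top, flat foot and a thin dark band near the foot. It stands loose on the table. The point is its centre, on its axis 25 mm above its foot; z runs up its axis. Its side is straight and can be gripped at this height from any direction.
- punch_b_center (a point): The second smallest of four plain pale-wood doming punches: an upright solid cylinder 34 mm in diameter and 60 mm high with a slightly domed top, flat foot and a thin dark band near the foot. It stands loose on the table. The point is its centre, on its axis 30 mm above its foot; z runs up its axis. Its side is straight and can be gripped at this height from any direction.
- punch_c_center (a point): The second largest of four plain pale-wood doming punches: an upright solid cylinder 44 mm in diameter and 70 mm high with a slightly domed top, flat foot and a thin dark band near the foot. It stands loose on the table. The point is its centre, on its axis 35 mm above its foot; z runs up its axis. Its side is straight and can be gripped at this height from any direction.
- punch_d_center (a point): The largest of four plain pale-wood doming punches: an upright solid cylinder 54 mm in diameter and 80 mm high with a slightly domed top, flat foot and a thin dark band near the foot. It stands loose on the table. The point is its centre, on its axis 40 mm above its foot; z runs up its axis. Its side is straight and can be gripped at this height from any direction.
- mark_1: Mark 1 of a straight row of four identical marks (numbered in order along the row, 75 mm apart, 1 to 4) on the cream board: a thin dark circle 64 mm across with a dark centre dot, drawn on the board. Origin at the circle's centre on the board's flat top, which is 30 mm above the table; z up, y along the row from mark 1 towards mark 4, x across the board. The board is fixed, 100 mm wide, 460 mm long, centred on the row.
- mark_2: Mark 2 of a straight row of four identical marks (numbered in order along the row, 75 mm apart, 1 to 4) on the cream board: a thin dark circle 64 mm across with a dark centre dot, drawn on the board. Origin at the circle's centre on the board's flat top, which is 30 mm above the table; z up, y along the row from mark 1 towards mark 4, x across the board. The board is fixed, 100 mm wide, 460 mm long, centred on the row.
- mark_3: Mark 3 of a straight row of four identical marks (numbered in order along the row, 75 mm apart, 1 to 4) on the cream board: a thin dark circle 64 mm across with a dark centre dot, drawn on the board. Origin at the circle's centre on the board's flat top, which is 30 mm above the table; z up, y along the row from mark 1 towards mark 4, x across the board. The board is fixed, 100 mm wide, 460 mm long, centred on the row.
- mark_4: Mark 4 of a straight row of four identical marks (numbered in order along the row, 75 mm apart, 1 to 4) on the cream board: a thin dark circle 64 mm across with a dark centre dot, drawn on the board. Origin at the circle's centre on the board's flat top, which is 30 mm above the table; z up, y along the row from mark 1 towards mark 4, x across the board. The board is fixed, 100 mm wide, 460 mm long, centred on the row.
- ring_cone: Slender pointed steel ring cone, 67 mm high with a 34 mm wide foot, fixed to the top of the board at one end of the row, in line with the marks, 82 mm beyond the end mark: next to mark 1 or next to mark 4, differing from start to start. (The other end carries only a low flat steel stud, 10 mm high.) Origin at the centre of its foot.
Mind the look-alikes: they are no part of the job. Leave any purple or yellow look-alike of the part that bears punch_a_center alone.

How it is judged (in metres and radians):
At the end, for the whole second after the job is handed in: Each punch stands upright (within 0.1 rad), foot on the board (centre height within 4 mm) and axis within 12 mm of the centre of its mark, smallest at the ring cone end and rising in size to the largest at the other end; all four are at rest (under 0.02 m/s) (((horizontal distance between ring_cone and mark_1 below 0.15 m and horizontal distance between punch_a_center and mark_1 below 0.012 m and z of punch_a_center in the frame of mark_1 between 0.021 and 0.029 m and horizontal distance between punch_b_center and mark_2 below 0.012 m and z of punch_b_center in the frame of mark_2 between 0.026 and 0.034 m and horizontal distance between punch_c_center and mark_3 below 0.012 m and z of punch_c_center in the frame of mark_3 between 0.031 and 0.039 m and horizontal distance between punch_d_center and mark_4 below 0.012 m and z of punch_d_center in the frame of mark_4 between 0.036 and 0.044 m) or (horizontal distance between ring_cone and mark_1 above 0.15 m and horizontal distance between punch_a_center and mark_4 below 0.012 m and z of punch_a_center in the frame of mark_4 between 0.021 and 0.029 m and horizontal distance between punch_b_center and mark_3 below 0.012 m and z of punch_b_center in the frame of mark_3 between 0.026 and 0.034 m and horizontal distance between punch_c_center and mark_2 below 0.012 m and z of punch_c_center in the frame of mark_2 between 0.031 and 0.039 m and horizontal distance between punch_d_center and mark_1 below 0.012 m and z of punch_d_center in the frame of mark_1 between 0.036 and 0.044 m)) and angle between each of punch_a_center, punch_b_center, punch_c_center, punch_d_center's own z axis and vertical below 0.1 rad and linear speed of each of punch_a, punch_b, punch_c, punch_d below 0.02 m/s); the robot touches nothing.
It also fails if it takes over 112 s, if anything falls off the work surface, if the arm or the gripper's body presses on something with over 40 N, if the wrist force passes 120 N, or if a joint passes its speed limit or range.

## Working session

There is one attempt and no reset: what is moved stays moved. The work goes in short steps, Python scripts to look and compute and a shell command to move; the robot and the scene stay as the last step left them, time stands still between calls to the robot, and variables do not carry over. Pictures are saved under pics/ and viewed, and the job is handed in when it is done.

```bash
mkdir -p pics
python3 - <<'E'
from rig import ctrl, vision
import cv2
s=ctrl.sense();print(s)
for n in("scene","top","wrist"):
    c=vision.capture(n);cv2.imwrite(f"pics/{n}0.png",c["image"][:,:,::-1])
    print(n,{k:v.round(3).tolist() for k,v in c.items() if k!="image"})
E
```

```text
{'time_s': 0.0, 'joints': array([-1.56137814e+00,  3.13496850e-01,  1.49843933e+00, -2.96801063e-05,
        1.33099378e+00, -2.23402435e-01]), 'dq': array([-0.00048271,  0.00094423, -0.00100534,  0.00016719, -0.00032109,
       -0.00076541]), 'tau': array([ 1.20403911e-04, -4.12271261e+01, -2.59742600e+01, -2.06619329e-04,
        4.17665608e-03, -1.50545816e-06]), 'eef_pos': array([ 121.10697921, -510.58767907,  238.71024846]), 'ee_rot': array([ 0.08166   ,  0.70236097,  0.08260239, -0.70228026]), 'force': array([-0.06276058, -0.49577363,  0.48567547]), 'wrist_torque': array([0.01847717, 0.04587688, 0.03739658]), 'grip_width': 1.0004283398904719}
scene {'mtx': [[537.146, 0.0, 317.117], [0.0, 537.146, 236.394], [0.0, 0.0, 1.0]], 'R': [[-0.477, 0.879, -0.006], [0.63, 0.337, -0.699], [-0.613, -0.337, -0.715]], 't': [217.421, -282.998, 1421.717]}
top {'mtx': [[433.729, 0.0, 317.116], [0.0, 433.729, 249.28], [0.0, 0.0, 1.0]], 'R': [[-0.014, -0.999, -0.031], [-0.997, 0.016, -0.069], [0.069, 0.03, -0.997]], 't': [49.53, 520.835, 883.628]}
wrist {'mtx': [[360.654, 0.0, 320.845], [0.0, 360.654, 241.793], [0.0, 0.0, 1.0]], 'hand_eye': [[-0.001, -0.309, 0.951, -134.591], [1.0, -0.001, 0.001, -0.639], [0.001, 0.951, 0.309, -80.01], [0.0, 0.0, 0.0, 1.0]]}
```

View pics/scene0.png

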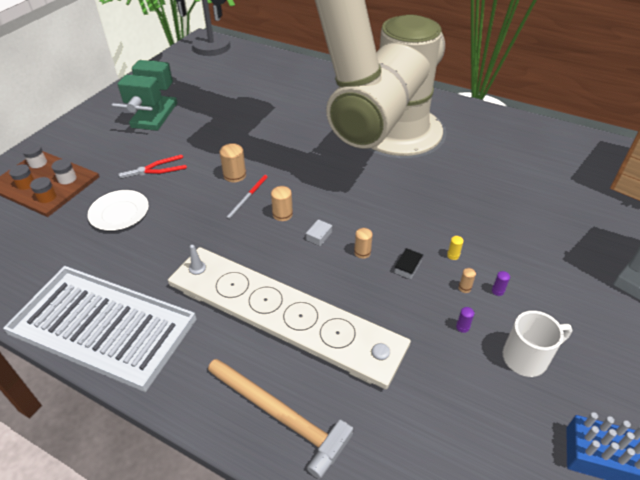

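View pics/top0.png

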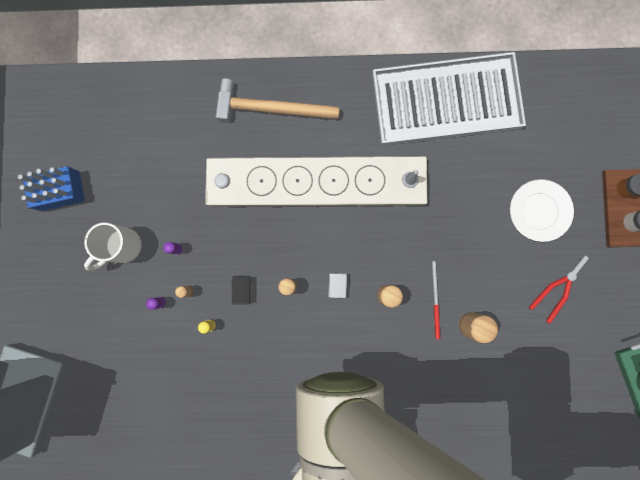

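View pics/wrist0.png

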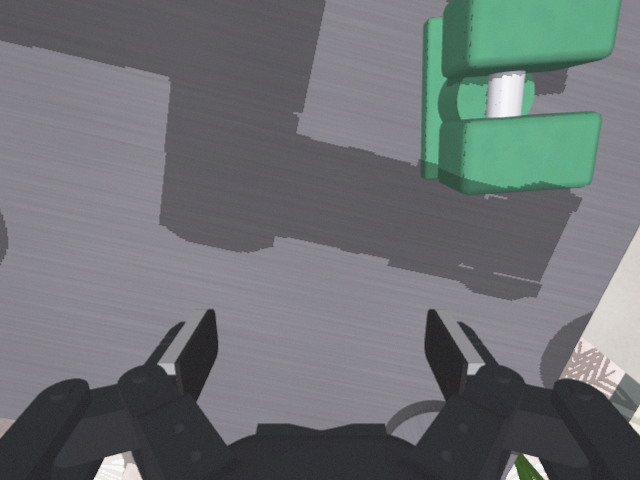

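The scene picture shows the cone at (196,260) and the stud at (381,351). In the top picture the cone is at (411,179), with the marks at x≈370, 334, 298 and 262.

Candidates for punch a in the top picture: tan (182,292), purple (171,248), purple (153,303), yellow (205,327). The larger tan ones are at (287,287), (391,296) and (483,329). By the description, a is the tan one at (182,292).

```bash
cat > h.py <<'E'
import numpy as np, cv2
from rig import ctrl, vision
from scipy.spatial.transform import Rotation as Rn
def pose():
    s=ctrl.sense();q=s["ee_rot"];return s,np.array(s["eef_pos"]),Rn.from_quat([q[1],q[2],q[3],q[0]]).as_matrix()
def ray(c,uv,z,P=None):
    m=c["mtx"];d=np.array([(uv[0]-m[0,2])/m[0,0],(uv[1]-m[1,2])/m[1,1],1.])
    if "R" in c: o=-c["R"].T@c["t"];d=c["R"].T@d
    else:
        p,R=P;H=c["hand_eye"];o=R@H[:3,3]+p;d=R@H[:3,:3]@d
    return o+d*(z-o[2])/d[2]
def proj(c,X):
    v=c["mtx"]@(c["R"]@np.array(X,float)+c["t"]);return v[:2]/v[2]
def wood(im):
    h=cv2.cvtColor(im,cv2.COLOR_RGB2HSV)
    return cv2.inRange(h,(7,70,110),(19,190,255))
E
python3 - <<'E'
from h import *
c=vision.capture("top");im=c["image"]
for u in [(182,292),(287,287),(391,296),(205,327)]: print(cv2.cvtColor(im,cv2.COLOR_RGB2HSV)[u[1],u[0]])
m=wood(im)
n,l,st,ce=cv2.connectedComponentsWithStats(m)
for i in range(1,n):
    if st[i,4]>60: print(st[i],ce[i].round(1))
g=cv2.cvtColor(im,cv2.COLOR_RGB2GRAY)
# mark dots
roi=g[155:207,205:430]
b=(roi<110).astype(np.uint8)
n,l,st,ce=cv2.connectedComponentsWithStats(b)
for i in range(1,n):
    print("dark",st[i],(ce[i]+[205,155]).round(1), ray(c,ce[i]+[205,155],30).round(1)) if st[i,4]>2 else 0
crop=cv2.resize(im[220:350,140:270],None,fx=4,fy=4,interpolation=2);cv2.imwrite("pics/crop1.png",crop[:,:,::-1])
crop=cv2.resize(im[260:360,265:515],None,fx=3,fy=3,interpolation=2);cv2.imwrite("pics/crop2.png",crop[:,:,::-1])
E
```

```text
[ 17  93 225]
[ 18  92 227]
[ 20  85 237]
[ 28 129 245]
[ 230   97  110   21 1263] [285.  107.4]
[ 606  169   34   78 1670] [620.6 209.2]
[278 278  18  17 204] [286.6 286.7]
[377 285  26  23 410] [390.  295.8]
[175 286  12  12 102] [180.8 291.6]
[459 314  39  29 856] [478.7 327.8]
dark [  0   0 216  15 333] [290.7 155.6] [717.8  93.9  30. ]
dark [  0   0 225  52 587] [350.7 198.7] [624.4 -29.4  30. ]
dark [205  20   7   9  33] [413.8 179.6] [ 661.7 -160.    30. ]
dark [91 24  2  2  3] [296.7 179.7] [666.6  82.   30. ]
dark [164  24   2   2   4] [369.5 179.5] [663.8 -69.   30. ]
```

View pics/crop1.png

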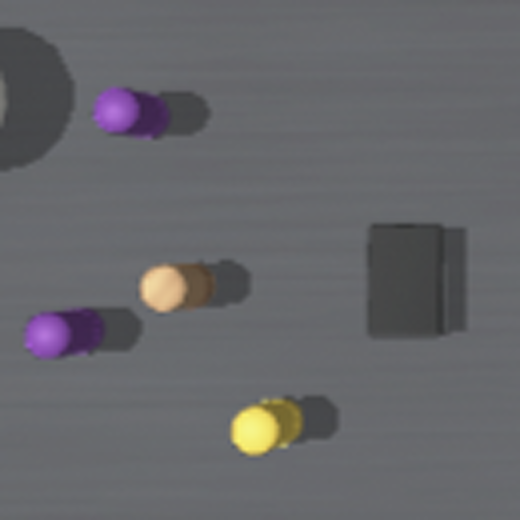

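View pics/crop2.png

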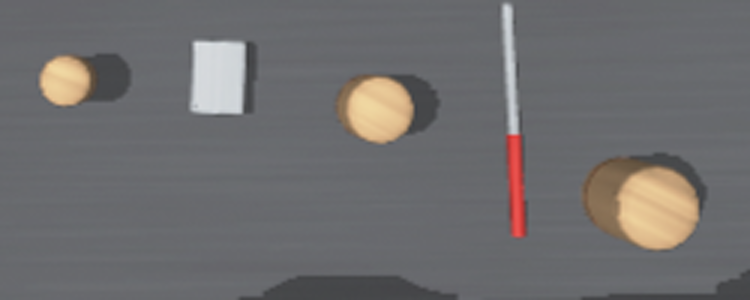

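The crop confirms it: a is the tan cylinder at crop (163,289), i.e. full-image (180.8,292.2), with the purple and yellow look-alikes around it. b, c and d have tops at about (287,287), (391.7,296.7) and (484.3,329.3). Next I'll get positions by ray casting and check them against the scene view.

Run:
```python
from h import *
c=vision.capture("top");im=c["image"];hs=cv2.cvtColor(im,cv2.COLOR_RGB2HSV)
s=vision.capture("scene")
H=dict(a=50,b=60,c=70,d=80);D=dict(a=24,b=34,c=44,d=54)
m=cv2.inRange(hs,(10,50,195),(24,150,255))
x=s["image"].copy()
cs={}
for k,u in dict(a=(181,292),b=(287,287),c=(391.7,296.7),d=(484.3,329.3)).items():
    n,l,st,ce=cv2.connectedComponentsWithStats(m)
    i=l[int(u[1]),int(u[0])]
    cn=max(cv2.findContours((l==i).astype(np.uint8),0,2)[0],key=cv2.contourArea)
    (cx,cy),r=cv2.minEnclosingCircle(cn)
    P=ray(c,(cx,cy),H[k]-1);Q=ray(c,(cx+r,cy),H[k]-1)
    print(k,(round(cx,1),round(cy,1)),"diam",round(2*np.linalg.norm(P-Q),1),P.round(1),"reach",np.hypot(*P[:2]).round(0),ray(c,u,H[k]-1).round(1))
    for z in(0,H[k]):
        p=proj(s,[P[0],P[1],z]);cv2.circle(x,(int(p[0]),int(p[1])),2,(0,255,255),-1)
g=cv2.cvtColor(im,cv2.COLOR_RGB2GRAY)
for u in [(261.5,180.7),(297.5,180.4),(333.7,180.3),(369.6,180)]:
    X=ray(c,u,30);print("mark",X.round(1))
    p=proj(s,X);cv2.circle(x,(int(p[0]),int(p[1])),1,(255,0,0),-1)
cr=cv2.resize(g[160:205,240:390],None,fx=5,fy=5,interpolation=0);cv2.imwrite("pics/marks.png",cr)
cv2.imwrite("pics/scene_ov.png",cv2.resize(x[120:400,150:550],None,fx=2,fy=2)[:,:,::-1])
```

```text
a (180.0, 291.8) diam 21.2 [437.9 318.7  49. ] reach 542.0 [437.4 316.7  49. ]
b (286.0, 286.5) diam 30.8 [445.8 103.3  59. ] reach 458.0 [444.8 101.3  59. ]
c (390.9, 296.1) diam 39.9 [ 424.7 -101.5   69. ] reach 437.0 [ 423.5 -103.1   69. ]
d (483.2, 329.2) diam 49.2 [ 360.5 -272.7   79. ] reach 452.0 [ 360.3 -274.7   79. ]
mark [665.9 155.5  30. ]
mark [665.   80.3  30. ]
mark [663.6   5.1  30. ]
mark [662.7 -69.2  30. ]
```

View pics/scene_ov.png

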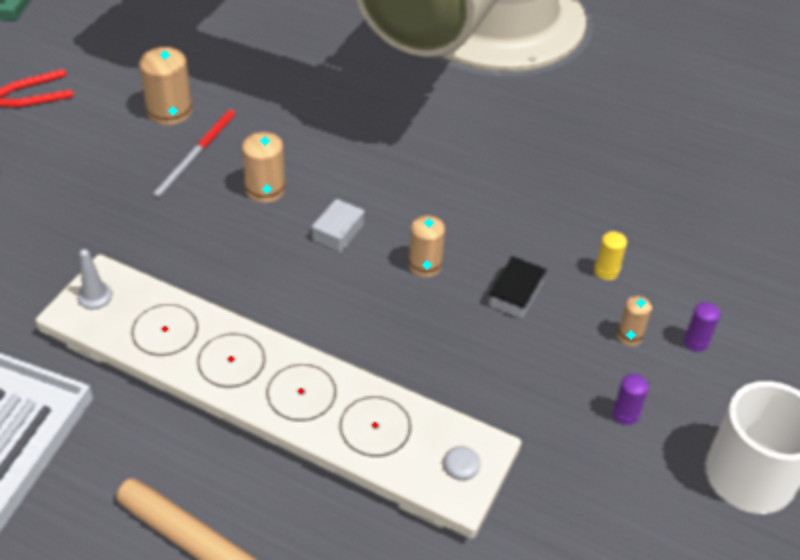

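View pics/marks.png

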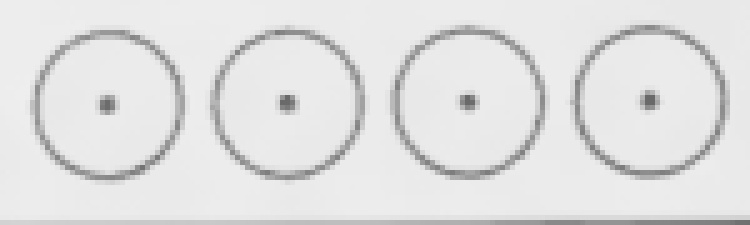

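Both views agree: the projected punch axes and mark dots land within a pixel or two in the scene view. The cone is at the −y end, so the targets are a→(662.7,−69), b→(663.6,5), c→(665,80), d→(666,155.5). Next I'll work out the first move.

```bash
cat >> h.py <<'E'
def goto(x,y,z,yaxis=None):
    s,p,R=pose();print("pos",p.round(1));print("tool axes\n",R.round(3))
    if yaxis is not None:
        yv=np.array(yaxis,float);xv=np.array([0,0,-1.]);Rt=np.c_[xv,yv,np.cross(xv,yv)]
        print("turn rotvec tool",Rn.from_matrix(R.T@Rt).as_rotvec().round(3))
    print("shift tool m",(R.T@(np.array([x,y,z])-p)/1000).round(4), "in target frame" ,(Rt.T@(np.array([x,y,z])-p)/1000).round(4) if yaxis is not None else "")
E
python3 - <<'E'
from h import *
goto(360.5,-273.5,150,[1,0,0]);goto(360.5,-273.5,150,[-1,0,0])
E
```

```text
pos [ 121.1 -510.8  239.1]
tool axes
 [[ 0.     0.231 -0.973]
 [ 0.    -0.973 -0.231]
 [-1.    -0.    -0.   ]]
turn rotvec tool [-1.338 -0.     0.   ]
shift tool m [ 0.0892 -0.1756 -0.2877] in target frame [ 0.0891  0.2394 -0.2373]
pos [ 121.1 -510.8  239.1]
tool axes
 [[ 0.     0.231 -0.973]
 [ 0.    -0.973 -0.231]
 [-1.    -0.    -0.   ]]
turn rotvec tool [1.804 0.    0.   ]
shift tool m [ 0.0892 -0.1756 -0.2877] in target frame [ 0.0891 -0.2394  0.2373]
```

```bash
python3 -m jog '[[[0,0,0,-0.167,0,0],[0,0,0,-0.167,0,0],[0,0,0,-0.167,0,0],[0,0,0,-0.167,0,0],[0,0,0,-0.167,0,0],[0,0,0,-0.167,0,0],[0,0,0,-0.167,0,0],[0,0,0,-0.169,0,0]]]' 0 50
python3 -m jog '[[[0.0,0.03,-0.03,0,0,0],[0.01,0.04,-0.04,0,0,0],[0.01,0.04,-0.04,0,0,0],[0.01,0.04,-0.04,0,0,0],[0.01,0.04,-0.037,0,0,0],[0.0,0.03,-0.03,0,0,0],[0.0,0.02,-0.02,0,0,0],[0,0,0,0,0,0],[0,0,0,0,0,0]]]'
python3 - <<'E'
from h import *
goto(360.5,-273.5,150,[1,0,0])
s,p,R=pose();c=vision.capture("wrist");cv2.imwrite("pics/w1.png",c["image"][:,:,::-1])
E
```

```text
time_s: 1.3
eef_pos: [121.1, -510.8, 239.2]
ee_rot: [0.501, 0.499, 0.501, -0.499]
force: [-0.8, 0.2, 0.5]
grip_width: 0.999
time_s: 2.42
eef_pos: [360.7, -274.3, 199.3]
ee_rot: [-0.5, -0.5, -0.5, 0.5]
force: [-0.5, 0.1, -2.1]
grip_width: 0.999
pos [ 360.7 -274.3  199.3]
tool axes
 [[-0.  1. -0.]
 [-0. -0. -1.]
 [-1. -0.  0.]]
turn rotvec tool [-0.  0.  0.]
shift tool m [ 0.0493 -0.0002 -0.0008] in target frame [ 0.0493 -0.0002 -0.0008]
```

View pics/w1.png

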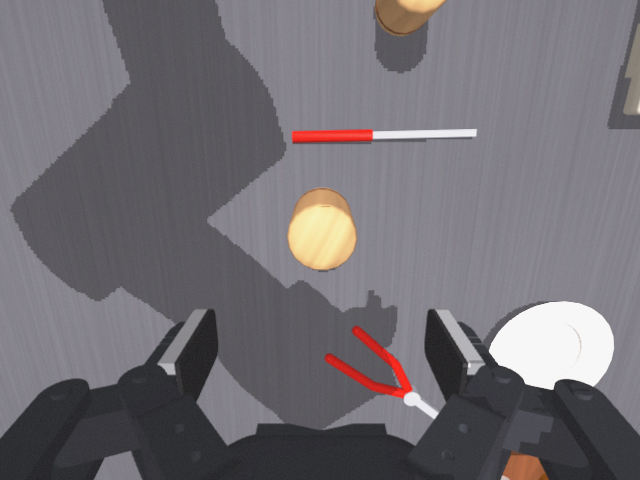

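d's top is centred at about (322,236) px in the wrist image, in line with the jaws. I'll check it by ray casting.

Run:
```python
from h import *
s,p,R=pose();c=vision.capture("wrist")
m=cv2.inRange(cv2.cvtColor(c["image"],cv2.COLOR_RGB2HSV),(10,50,215),(24,150,255));m=cv2.morphologyEx(m,cv2.MORPH_OPEN,np.ones((5,5)))
for cn in cv2.findContours(m,0,2)[0]:
    if cv2.contourArea(cn)>800:
        b=cv2.boundingRect(cn);print(b,cv2.fitEllipse(cn))
print(ray(c,(322,236),79,(p,R)))
for e in((322-34,236),(322+34,236),(322,269)):print(ray(c,e,79,(p,R)))
```

```text
(289, 205, 67, 64) ((321.10479736328125, 236.83592224121094), (59.30773162841797, 61.921409606933594), 8.528192520141602)
[ 362.04481243 -273.07362962   79.        ]
[ 336.90435946 -273.03604681   79.        ]
[ 387.18463094 -273.11121149   79.        ]
[ 362.03056933 -299.38578377   79.        ]
```

```bash
python3 -m jog '[[[0.03,0.001,-0.001,0,0,0],[0.04,0,0,0,0,0],[0.04,0,0,0,0,0],[0.035,0,0,0,0,0],[0.023,0,0,0,0,0],[0,0,0,0,0,0],[0,0,0,0,0,0]]]'
python3 -m jog '[[[0,0,0,0,0,0],[0,0,0,0,0,0],[0,0,0,0,0,0],[0,0,0,0,0,0],[0,0,0,0,0,0],[0,0,0,0,0,0],[0,0,0,0,0,0],[0,0,0,0,0,0]]]' 255 50
python3 -m jog '[[[-0.02,0,0,0,0,0],[-0.04,0,0,0,0,0],[-0.04,0,0,0,0,0],[-0.04,0,0,0,0,0],[-0.01,0,0,0,0,0],[0,0,0,0,0,0],[0,0,0,0,0,0]]]'
python3 - <<'E'
from h import *
goto(666,155.5,180,[1,0,0])
c=vision.capture("wrist");cv2.imwrite("pics/w2.png",c["image"][:,:,::-1])
c=vision.capture("scene");cv2.imwrite("pics/s2.png",c["image"][:,:,::-1])
E
```

```text
time_s: 3.4
eef_pos: [362.2, -273.6, 32.2]
ee_rot: [0.5, 0.5, 0.499, -0.5]
force: [1.0, -0.3, 0.3]
grip_width: 0.999
time_s: 4.4
eef_pos: [362.3, -273.2, 32.3]
ee_rot: [0.5, 0.5, 0.5, -0.5]
force: [-1.9, 1.2, 8.9]
grip_width: 0.618
time_s: 5.28
eef_pos: [361.7, -272.3, 179.8]
ee_rot: [0.499, 0.5, 0.501, -0.5]
force: [-0.1, -0.6, -1.3]
grip_width: 0.615
pos [ 361.7 -272.3  179.8]
tool axes
 [[-0.002  1.    -0.   ]
 [ 0.002 -0.    -1.   ]
 [-1.    -0.002 -0.002]]
turn rotvec tool [-0.    -0.002  0.002]
shift tool m [ 3.000e-04  3.043e-01 -4.278e-01] in target frame [-2.000e-04  3.043e-01 -4.278e-01]
```

View pics/w2.png

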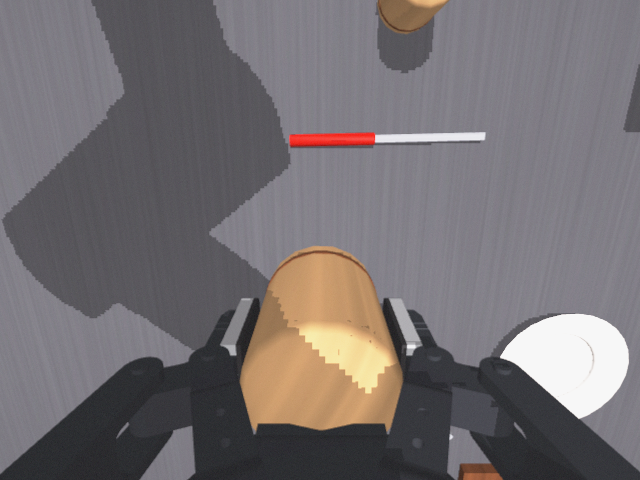

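View pics/s2.png

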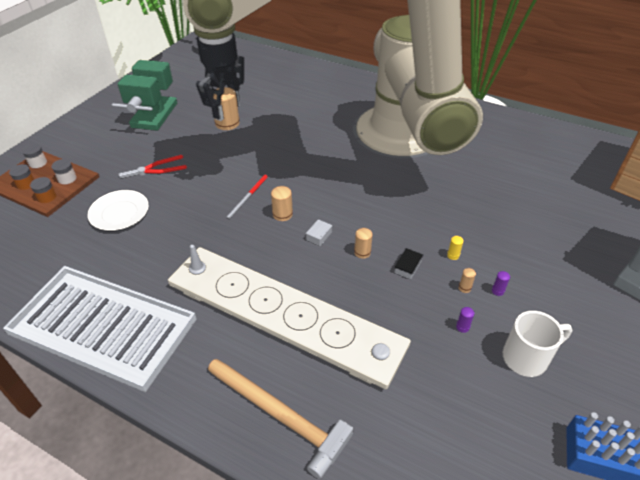

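d is held (grip width 0.615 ≈ 52 mm) and clear of the table. I'll carry it to the mark at the far end.

```bash
python3 -m jog '[[[0,0.01,-0.015,0,0,0],[0,0.02,-0.03,0,0,0],[0,0.03,-0.043,0,0,0],[0,0.035,-0.045,0,0,0],[0,0.035,-0.045,0,0,0],[0,0.035,-0.045,0,0,0],[0,0.035,-0.045,0,0,0],[0,0.035,-0.045,0,0,0],[0,0.03,-0.043,0,0,0],[0,0.02,-0.04,0,0,0],[0,0.012,-0.02,0,0,0],[0,0.007,-0.012,0,0,0]]]'
python3 -m jog '[[[0,0,0,0,0,0],[0,0,0,0,0,0],[0,0,0,0,0,0]]]'
python3 - <<'E'
from h import *
goto(666,155.5,62.8,[1,0,0])
c=vision.capture("wrist");cv2.imwrite("pics/w3.png",c["image"][:,:,::-1])
E
```

```text
time_s: 6.88
eef_pos: [666.2, 156.4, 179.5]
ee_rot: [0.5, 0.499, 0.501, -0.5]
force: [-0.4, -0.3, -1.7]
grip_width: 0.62
time_s: 7.25
eef_pos: [666.0, 154.5, 181.3]
ee_rot: [-0.5, -0.5, -0.5, 0.5]
force: [-0.5, -0.5, -2.8]
grip_width: 0.619
pos [666.  154.5 181.3]
tool axes
 [[-0.     1.    -0.001]
 [-0.    -0.001 -1.   ]
 [-1.    -0.     0.   ]]
turn rotvec tool [-0.001  0.     0.   ]
shift tool m [ 1.185e-01  1.000e-04 -1.000e-03] in target frame [ 0.1185  0.     -0.001 ]
```

View pics/w3.png

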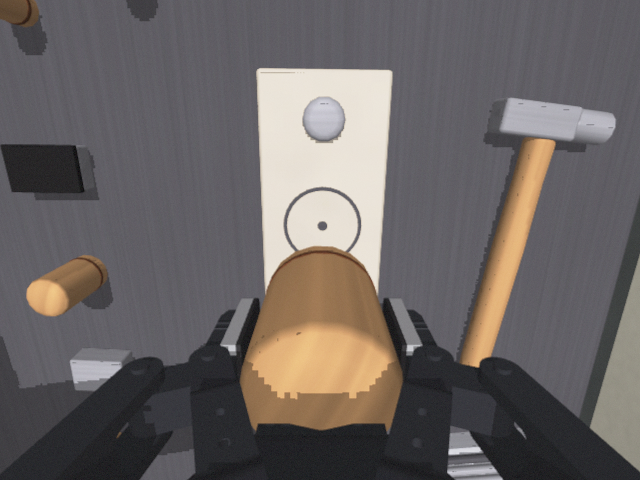

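The mark's dot is at (322,226) px. I'll cast it as a cross-check.

```bash
python3 - <<'E'
from h import *
s,p,R=pose();c=vision.capture("wrist")
m=cv2.inRange(cv2.cvtColor(c["image"],cv2.COLOR_RGB2GRAY),0,140)[215:240,310:335]
n,l,st,ce=cv2.connectedComponentsWithStats(m);print(st,ce+[310,215])
for k in ce[1:]: print(ray(c,k+[310,215],30,(p,R)))
E
python3 -m jog '[[[0.02,0,0,0,0,0],[0.035,0,-0.001,0,0,0],[0.03,0,0,0,0,0],[0.018,0,0,0,0,0],[0.006,0,0,0,0,0],[0,0,0,0,0,0],[0.003,0,0,0,0,0],[0,0,0,0,0,0]]]'
```

```text
[[  0   0  25  25 565]
 [  8   7   9   8  60]] [[322.         227.15929204]
 [322.         225.5       ]]
[667.53255714 155.47655565  30.        ]
time_s: 8.35
eef_pos: [666.3, 156.2, 69.7]
ee_rot: [0.5, 0.5, 0.5, -0.5]
force: [0.4, 0.2, -2.1]
grip_width: 0.62
```

```bash
python3 -m jog '[[[0.003,0,0,0,0,0],[0.002,0,0,0,0,0],[0.001,0,0,0,0,0],[0.001,0,0,0,0,0],[0,0,0,0,0,0],[0,0,0,0,0,0]]]'
```

```text
time_s: 9.1
eef_pos: [666.1, 156.2, 62.4]
ee_rot: [0.5, 0.5, 0.5, -0.5]
force: [-1.3, 0.7, -1.6]
grip_width: 0.616
```

```bash
python3 -m jog '[[[0.001,0,0,0,0,0],[0,0,0,0,0,0],[0,0,0,0,0,0]]]'; python3 -m jog '[[[0.001,0,0,0,0,0],[0,0,0,0,0,0],[0,0,0,0,0,0]]]'
```

```text
time_s: 9.48
eef_pos: [666.2, 156.2, 62.4]
ee_rot: [0.5, 0.5, 0.5, -0.5]
force: [-4.2, 0.5, 6.1]
grip_width: 0.614
time_s: 9.85
eef_pos: [666.2, 156.2, 62.3]
ee_rot: [0.5, 0.5, 0.5, -0.5]
force: [-8.5, -0.3, 11.6]
grip_width: 0.621
```

Contact shows as +z force. I'll release by opening fully, then rise and move towards c at (424,−102).

```bash
python3 -m jog '[[[-0.001,0,0,0,0,0],[0,0,0,0,0,0],[0,0,0,0,0,0],[0,0,0,0,0,0],[0,0,0,0,0,0],[0,0,0,0,0,0],[0,0,0,0,0,0]]]' 0 50
python3 -m jog '[[[-0.01,0,0,0,0,0],[-0.03,0,0,0,0,0],[-0.04,0,0,0,0,0],[-0.035,0,0,0,0,0],[-0.015,0,0,0,0,0],[0,0,0,0,0,0],[0,0,0,0,0,0]]]'
python3 - <<'E'
from h import *
goto(424,-102,180,[1,0,0])
c=vision.capture("wrist");cv2.imwrite("pics/w4.png",c["image"][:,:,::-1])
E
```

```text
time_s: 10.72
eef_pos: [666.1, 156.1, 61.3]
ee_rot: [0.5, 0.5, 0.5, -0.5]
force: [0.4, 0.5, -0.5]
grip_width: 0.999
time_s: 11.6
eef_pos: [665.6, 156.1, 189.5]
ee_rot: [-0.499, -0.499, -0.501, 0.501]
force: [0.6, 0.4, -1.3]
grip_width: 1.001
pos [665.6 156.1 189.5]
tool axes
 [[-0.003  1.    -0.   ]
 [-0.    -0.    -1.   ]
 [-1.    -0.003  0.   ]]
turn rotvec tool [-0.     0.     0.003]
shift tool m [ 0.0102 -0.2415  0.2581] in target frame [ 0.0095 -0.2416  0.2581]
```

View pics/w4.png

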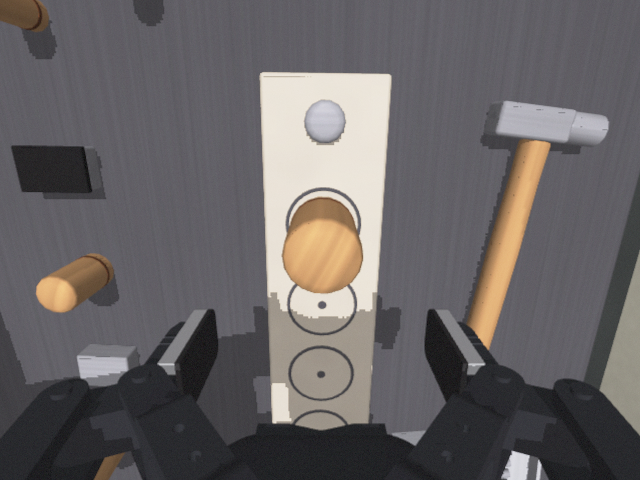

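d stands on its mark (top at (323,250) px). Next is c.

```bash
python3 -m jog '[[[0,-0.015,0.015,0,0,0],[0,-0.03,0.03,0,0,0],[0,-0.04,0.043,0,0,0],[0,-0.04,0.045,0,0,0],[0,-0.04,0.045,0,0,0],[0,-0.035,0.04,0,0,0],[0,-0.025,0.025,0,0,0],[0,-0.017,0.015,0,0,0],[0,0,0,0,0,0],[0,0,0,0,0,0],[0,0,0,0,0,0]]]'
cat >> h.py <<'E'
def tops(h,name):
    s,p,R=pose();c=vision.capture("wrist");im=c["image"];cv2.imwrite(name,im[:,:,::-1])
    m=cv2.inRange(cv2.cvtColor(im,cv2.COLOR_RGB2HSV),(10,50,215),(24,150,255));m=cv2.morphologyEx(m,cv2.MORPH_OPEN,np.ones((5,5)))
    print("tcp",p.round(1))
    for cn in cv2.findContours(m,0,2)[0]:
        if cv2.contourArea(cn)>150:
            (x,y),r=cv2.minEnclosingCircle(cn);a=ray(c,(x,y),h,(p,R));b=ray(c,(x+r,y),h,(p,R))
            print((round(x),round(y)),"diam",round(2*np.linalg.norm(a-b),1),a.round(1))
E
python3 -c "
from h import *
tops(69,'pics/w5.png')"
```

```text
time_s: 13.02
eef_pos: [424.5, -101.3, 191.0]
ee_rot: [0.5, 0.5, 0.5, -0.5]
force: [0.7, -0.1, -0.3]
grip_width: 0.998
tcp [ 424.5 -101.3  191. ]
(322, 237) diam 39.6 [ 426.  -100.8   69. ]
```

View pics/w5.png

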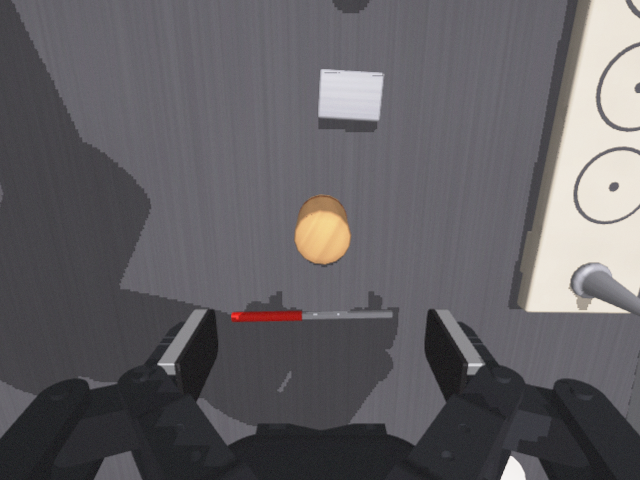

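c's top is at (322,237) px, giving (425.5,−101) mm, which matches the top view. I'll go down, grip and lift.

```bash
python3 -m jog '[[[0.03,0.001,0,0,0,0],[0.04,0,0,0,0,0],[0.04,0,0,0,0,0],[0.035,0,0,0,0,0],[0.019,0,0,0,0,0],[0,0,0,0,0,0],[0,0,0,0,0,0]]]'
python3 -m jog '[[[0,0,0,0,0,0],[0,0,0,0,0,0],[0,0,0,0,0,0],[0,0,0,0,0,0],[0,0,0,0,0,0],[0,0,0,0,0,0],[0,0,0,0,0,0],[0,0,0,0,0,0]]]' 255 50
python3 -m jog '[[[-0.02,0,0,0,0,0],[-0.04,0,0,0,0,0],[-0.04,0,0,0,0,0],[-0.04,0,0,0,0,0],[-0.01,0,0,0,0,0],[0,0,0,0,0,0],[0,0,0,0,0,0]]]'
python3 -c "
from h import *
goto(666,80.3,180,[1,0,0])"
```

```text
time_s: 13.95
eef_pos: [425.7, -101.9, 28.0]
ee_rot: [0.501, 0.5, 0.5, -0.5]
force: [0.7, 0.3, -0.1]
grip_width: 1.0
time_s: 14.95
eef_pos: [425.4, -102.0, 27.9]
ee_rot: [0.5, 0.5, 0.5, -0.5]
force: [-1.0, 0.3, 6.2]
grip_width: 0.502
time_s: 15.82
eef_pos: [424.5, -101.5, 175.9]
ee_rot: [0.499, 0.5, 0.501, -0.5]
force: [-0.5, 0.7, -0.9]
grip_width: 0.503
pos [ 424.5 -101.5  175.9]
tool axes
 [[-0.002  1.    -0.   ]
 [ 0.001 -0.    -1.   ]
 [-1.    -0.002 -0.001]]
turn rotvec tool [-0.    -0.001  0.002]
shift tool m [-0.0045  0.2415 -0.1819] in target frame [-0.0041  0.2415 -0.1818]
```

```bash
python3 -m jog '[[[0,0.015,-0.01,0,0,0],[0,0.03,-0.02,0,0,0],[0,0.04,-0.03,0,0,0],[0,0.04,-0.03,0,0,0],[0,0.04,-0.03,0,0,0],[0,0.036,-0.03,0,0,0],[0,0.025,-0.02,0,0,0],[0,0.015,-0.011,0,0,0],[0,0,0,0,0,0],[0,0,0,0,0,0],[0,0,0,0,0,0]]]'
python3 -c "
from h import *
goto(666,80,58,[1,0,0])
s,p,R=pose();c=vision.capture('wrist');cv2.imwrite('pics/w6.png',c['image'][:,:,::-1])
print(c['mtx']@(c['hand_eye'][:3,:3].T@(R.T@(np.array([666,80.3,30])-p)-c['hand_eye'][:3,3])))"
```

```text
time_s: 17.2
eef_pos: [665.8, 78.8, 177.4]
ee_rot: [-0.5, -0.5, -0.5, 0.5]
force: [-1.6, -0.3, -1.0]
grip_width: 0.502
pos [665.8  78.8 177.4]
tool axes
 [[-0.     1.    -0.001]
 [-0.    -0.001 -1.   ]
 [-1.    -0.     0.   ]]
turn rotvec tool [-0.001  0.     0.   ]
shift tool m [ 0.1194  0.0002 -0.0012] in target frame [ 0.1194  0.0002 -0.0012]
[93693.18474771 66102.43839722   292.39872573]
```

View pics/w6.png

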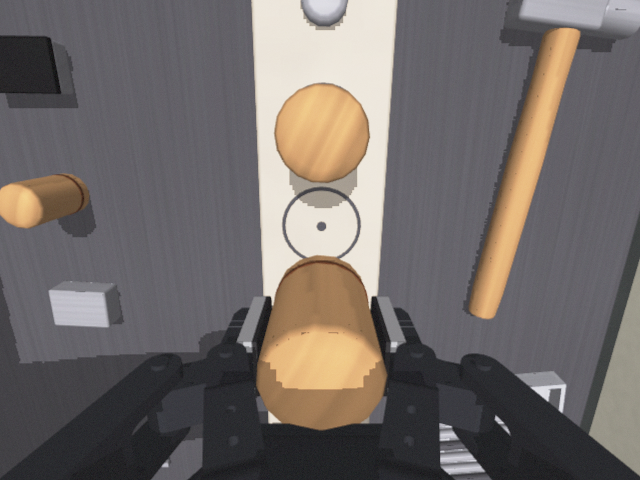

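The dot is at (321.5,226) and was predicted at (320.4,226), about 1 mm apart. Lowering c.

```bash
python3 -m jog '[[[0.02,0,0,0,0,0],[0.035,0,0,0,0,0],[0.03,0,0,0,0,0],[0.018,0,0,0,0,0],[0.008,0,0,0,0,0],[0,0,0,0,0,0],[0.003,0,0,0,0,0],[0.002,0,0,0,0,0],[0.001,0,0,0,0,0],[0,0,0,0,0,0],[0,0,0,0,0,0]]]'
```

```text
time_s: 18.62
eef_pos: [666.2, 79.2, 60.4]
ee_rot: [0.5, 0.5, 0.5, -0.5]
force: [0.1, 0.4, -0.9]
grip_width: 0.505
```

```bash
python3 -m jog '[[[0.001,0,-0.0005,0,0,0],[0.001,0,0,0,0,0],[0.001,0,0,0,0,0],[0,0,0,0,0,0],[0,0,0,0,0,0]]]';python3 -m jog '[[[0.001,0,0,0,0,0],[0,0,0,0,0,0],[0,0,0,0,0,0]]]'
```

```text
time_s: 19.25
eef_pos: [666.1, 79.7, 58.1]
ee_rot: [0.5, 0.5, 0.5, -0.5]
force: [-3.3, 0.3, 4.8]
grip_width: 0.5
time_s: 19.62
eef_pos: [666.1, 79.7, 58.0]
ee_rot: [0.5, 0.5, 0.5, -0.5]
force: [-6.4, 0.2, 11.1]
grip_width: 0.505
```

```bash
python3 -m jog '[[[-0.001,0,0,0,0,0],[0,0,0,0,0,0],[0,0,0,0,0,0],[0,0,0,0,0,0],[0,0,0,0,0,0],[0,0,0,0,0,0],[0,0,0,0,0,0]]]' 0 50
python3 -m jog '[[[-0.01,0,0,0,0,0],[-0.03,0,0,0,0,0],[-0.04,0,0,0,0,0],[-0.035,0,0,0,0,0],[-0.015,0,0,0,0,0],[0,0,0,0,0,0],[0,0,0,0,0,0]]]'
python3 -m jog '[[[0,-0.02,-0.003,0,0,0],[0,-0.03,-0.003,0,0,0],[0,-0.04,-0.004,0,0,0],[0,-0.04,-0.003,0,0,0],[0,-0.04,-0.003,0,0,0],[0,-0.03,-0.003,0,0,0],[0,-0.02,-0.003,0,0,0],[0,0,0,0,0,0],[0,0,0,0,0,0],[0,0,0,0,0,0]]]'
python3 -c "
from h import *
goto(445.5,102,25,[1,0,0]);tops(59,'pics/w7.png')"
```

```text
time_s: 20.5
eef_pos: [666.1, 79.7, 57.3]
ee_rot: [0.5, 0.5, 0.5, -0.5]
force: [0.6, -0.4, 0.9]
grip_width: 1.002
time_s: 21.38
eef_pos: [665.6, 79.7, 185.5]
ee_rot: [0.499, 0.499, 0.501, -0.501]
force: [0.4, 1.1, 0.6]
grip_width: 0.998
time_s: 22.62
eef_pos: [446.6, 101.5, 187.0]
ee_rot: [-0.5, -0.5, -0.5, 0.5]
force: [0.3, -0.8, -0.1]
grip_width: 0.998
pos [446.6 101.5 187. ]
tool axes
 [[-0.  1. -0.]
 [-0. -0. -1.]
 [-1. -0.  0.]]
turn rotvec tool [-0.  0.  0.]
shift tool m [ 0.162  -0.0011 -0.0005] in target frame [ 0.162  -0.0011 -0.0005]
tcp [446.6 101.5 187. ]
(634, 280) diam 38.1 [695.5  63.5  59. ]
(321, 230) diam 30.0 [447.  105.4  59. ]
```

View pics/w7.png

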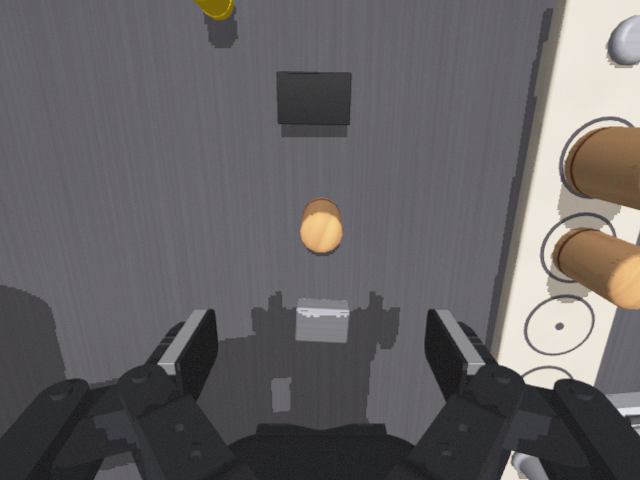

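b's top is at (321,231) px, giving (447,104) mm against (445.5,102.5) from the top view, so I'll use y=103.3. The placed c and d look centred in their circles.

```bash
python3 -m jog '[[[0.03,0,-0.002,0,0,0],[0.04,0,0,0,0,0],[0.04,0,0,0,0,0],[0.035,0,0,0,0,0],[0.019,0,0,0,0,0],[0,0,0,0,0,0],[0,0,0,0,0,0]]]'
python3 -m jog '[[[0,0,0,0,0,0],[0,0,0,0,0,0],[0,0,0,0,0,0],[0,0,0,0,0,0],[0,0,0,0,0,0],[0,0,0,0,0,0],[0,0,0,0,0,0],[0,0,0,0,0,0]]]' 255 50
python3 -m jog '[[[-0.02,0,0,0,0,0],[-0.04,0,0,0,0,0],[-0.04,0,0,0,0,0],[-0.04,0,0,0,0,0],[-0.01,0,0,0,0,0],[0,0,0,0,0,0],[0,0,0,0,0,0]]]'
python3 -c "
from h import *
goto(665,5.1,180,[1,0,0])"
```

```text
time_s: 23.55
eef_pos: [446.7, 103.6, 24.0]
ee_rot: [0.5, 0.5, 0.5, -0.5]
force: [0.2, 0.2, 1.2]
grip_width: 1.001
time_s: 24.55
eef_pos: [446.3, 103.7, 23.8]
ee_rot: [0.5, 0.5, 0.5, -0.5]
force: [-1.0, -0.8, 5.8]
grip_width: 0.384
time_s: 25.42
eef_pos: [445.5, 103.7, 171.9]
ee_rot: [0.499, 0.499, 0.501, -0.501]
force: [-1.2, -0.3, -0.8]
grip_width: 0.383
pos [445.5 103.7 171.9]
tool axes
 [[-0.003  1.    -0.   ]
 [ 0.    -0.    -1.   ]
 [-1.    -0.003 -0.   ]]
turn rotvec tool [-0.    -0.     0.003]
shift tool m [-0.0087  0.2195  0.0985] in target frame [-0.0081  0.2195  0.0986]
```

```bash
python3 -m jog '[[[0,0.015,0.006,0,0,0],[0,0.03,0.013,0,0,0],[0,0.035,0.017,0,0,0],[0,0.04,0.018,0,0,0],[0,0.04,0.018,0,0,0],[0,0.03,0.013,0,0,0],[0,0.02,0.009,0,0,0],[0,0.009,0.004,0,0,0],[0,0,0,0,0,0],[0,0,0,0,0,0],[0,0,0,0,0,0]]]'
python3 -c "
from h import *
goto(665,5.1,54,[1,0,0])
s,p,R=pose();c=vision.capture('wrist');cv2.imwrite('pics/w8.png',c['image'][:,:,::-1])
v=c['mtx']@(c['hand_eye'][:3,:3].T@(R.T@(np.array([665,5.1,30])-p)-c['hand_eye'][:3,3]));print(v/v[2])"
```

```text
time_s: 26.8
eef_pos: [664.8, 6.0, 173.6]
ee_rot: [0.5, 0.5, 0.5, -0.5]
force: [-0.9, 0.1, -0.2]
grip_width: 0.386
pos [664.8   6.  173.6]
tool axes
 [[ 0.  1.  0.]
 [ 0.  0. -1.]
 [-1.  0. -0.]]
turn rotvec tool [ 0. -0. -0.]
shift tool m [0.1196 0.0002 0.0009] in target frame [0.1196 0.0002 0.0009]
[320.34333833 230.24170648   1.        ]
```

View pics/w8.png

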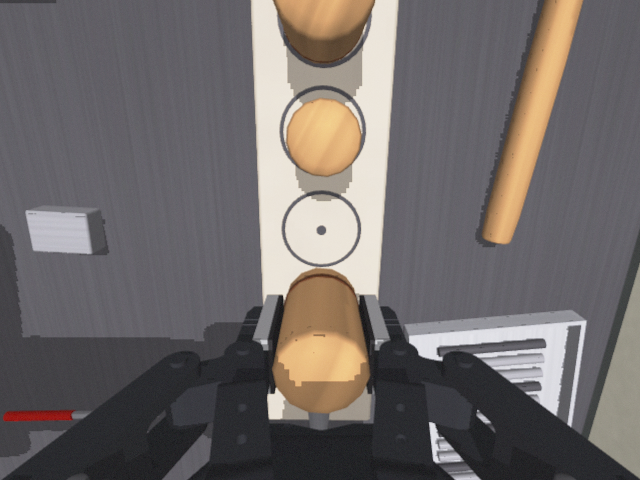

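The dot is at (321,230), exactly as predicted. Lowering b.

```bash
python3 -m jog '[[[0.02,0,0,0,0,0],[0.035,0,0.0005,0,0,0],[0.03,0,0,0,0,0],[0.018,0,0,0,0,0],[0.007,0,0,0,0,0],[0,0,0,0,0,0],[0.003,0,0,0,0,0],[0.002,0,0,0,0,0],[0.001,0,0,0,0,0],[0,0,0,0,0,0],[0,0,0,0,0,0]]]'
```

```text
time_s: 28.22
eef_pos: [665.1, 5.2, 57.4]
ee_rot: [0.5, 0.5, 0.5, -0.5]
force: [0.3, 0.4, -0.8]
grip_width: 0.386
```

```bash
python3 -m jog '[[[0.001,0,0,0,0,0],[0.001,0,0,0,0,0],[0.001,0,0,0,0,0],[0,0,0,0,0,0],[0,0,0,0,0,0]]]'
```

```text
time_s: 28.85
eef_pos: [665.1, 5.2, 54.3]
ee_rot: [0.5, 0.5, 0.5, -0.5]
force: [-0.2, -0.2, 0.1]
grip_width: 0.387
```

```bash
python3 -m jog '[[[0.001,0,0,0,0,0],[0,0,0,0,0,0],[0,0,0,0,0,0]]]'
```

```text
time_s: 29.22
eef_pos: [665.2, 5.2, 53.8]
ee_rot: [0.5, 0.5, 0.5, -0.5]
force: [-2.7, -0.2, 6.2]
grip_width: 0.387
```

```bash
python3 -m jog '[[[0,0,0,0,0,0],[0,0,0,0,0,0],[0,0,0,0,0,0],[0,0,0,0,0,0],[0,0,0,0,0,0],[0,0,0,0,0,0],[0,0,0,0,0,0]]]' 0 50
python3 -m jog '[[[-0.01,0,0,0,0,0],[-0.03,0,0,0,0,0],[-0.04,0,0,0,0,0],[-0.035,0,0,0,0,0],[-0.015,0,0,0,0,0],[0,0,0,0,0,0],[0,0,0,0,0,0]]]'
python3 -m jog '[[[0,-0.01,-0.015,0,0,0],[0,-0.02,-0.03,0,0,0],[0,-0.03,-0.04,0,0,0],[0,-0.03,-0.04,0,0,0],[0,-0.03,-0.04,0,0,0],[0,-0.03,-0.04,0,0,0],[0,-0.03,-0.04,0,0,0],[0,-0.025,-0.035,0,0,0],[0,-0.015,-0.022,0,0,0],[0,-0.007,-0.011,0,0,0],[0,0,0,0,0,0],[0,0,0,0,0,0]]]'
python3 -c "
from h import *
goto(438,318,20,[1,0,0]);tops(49,'pics/w9.png')"
```

```text
time_s: 30.1
eef_pos: [665.1, 5.2, 53.3]
ee_rot: [0.5, 0.5, 0.5, -0.5]
force: [0.4, -0.7, -0.2]
grip_width: 1.002
time_s: 30.98
eef_pos: [664.6, 5.2, 181.6]
ee_rot: [0.499, 0.499, 0.501, -0.501]
force: [0.3, -0.7, -0.5]
grip_width: 0.999
time_s: 32.48
eef_pos: [438.6, 317.4, 183.0]
ee_rot: [-0.5, -0.5, -0.5, 0.5]
force: [-0.9, 0.3, -0.1]
grip_width: 0.999
pos [438.6 317.4 183. ]
tool axes
 [[-0.     1.    -0.001]
 [-0.    -0.001 -1.   ]
 [-1.    -0.     0.   ]]
turn rotvec tool [-0.001  0.     0.   ]
shift tool m [ 0.163  -0.0006 -0.0007] in target frame [ 0.163  -0.0006 -0.0006]
tcp [438.6 317.4 183. ]
(321, 230) diam 21.7 [439.5 319.1  49. ]
```

View pics/w9.png

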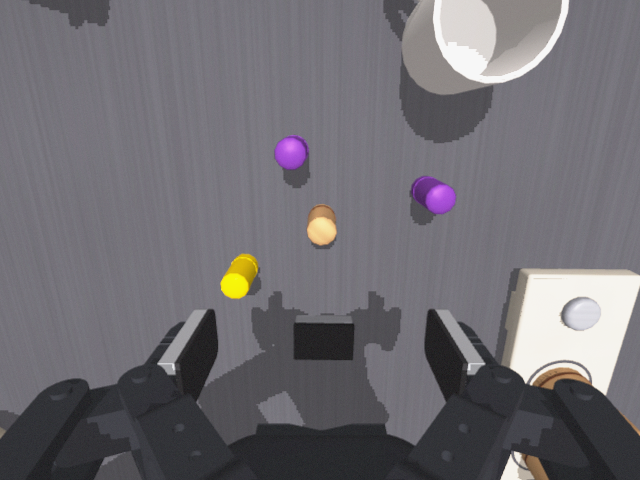

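The jaws are centred on the tan a at (321,230) px. Yellow (235,287), purple (440,199) and purple (291,153) are nearby, so I'll work out the finger clearance.

```bash
python3 -c "
from h import *
s,p,R=pose();c=vision.capture('wrist')
for n,u in dict(yel=(235,287),pr=(440,199),pu=(291,153),a=(322,231)).items(): print(n,(ray(c,u,49,(p,R))-[438.6,318,0]).round(1))"
```

```text
yel [-69.6 -46.9  49. ]
pr [90.6 25.6 49. ]
pu [-20.9  59.6  49. ]
a [ 1.5  0.6 49. ]
```

The clearances are good (at least 20 mm from the fingers). Going down onto a.

```bash
python3 -m jog '[[[0.03,0.001,-0.001,0,0,0],[0.04,0,0,0,0,0],[0.04,0,0,0,0,0],[0.035,0,0,0,0,0],[0.019,0,0,0,0,0],[0,0,0,0,0,0],[0,0,0,0,0,0]]]'
python3 -m jog '[[[0,0,0,0,0,0],[0,0,0,0,0,0],[0,0,0,0,0,0],[0,0,0,0,0,0],[0,0,0,0,0,0],[0,0,0,0,0,0],[0,0,0,0,0,0],[0,0,0,0,0,0],[0,0,0,0,0,0]]]' 255 40
python3 -m jog '[[[-0.02,0,0,0,0,0],[-0.04,0,0,0,0,0],[-0.04,0,0,0,0,0],[-0.04,0,0,0,0,0],[-0.01,0,0,0,0,0],[0,0,0,0,0,0],[0,0,0,0,0,0]]]'
python3 -c "
from h import *
goto(664.5,-69.5,168,[1,0,0])
c=vision.capture('wrist');cv2.imwrite('pics/w10.png',c['image'][:,:,::-1])"
```

```text
time_s: 33.45
eef_pos: [439.8, 319.1, 20.2]
ee_rot: [0.5, 0.501, 0.5, -0.5]
force: [-0.4, 1.2, 0.4]
grip_width: 0.999
time_s: 34.58
eef_pos: [439.2, 319.2, 19.6]
ee_rot: [0.5, 0.5, 0.5, -0.5]
force: [-1.9, 0.4, 4.4]
grip_width: 0.271
time_s: 35.45
eef_pos: [438.5, 318.9, 167.7]
ee_rot: [-0.5, -0.499, -0.5, 0.501]
force: [0.5, -0.1, -1.0]
grip_width: 0.269
pos [438.5 318.9 167.7]
tool axes
 [[-0.003  1.    -0.   ]
 [-0.001 -0.    -1.   ]
 [-1.    -0.003  0.001]]
turn rotvec tool [-0.     0.001  0.003]
shift tool m [-0.0005  0.226   0.3883] in target frame [-3.000e-04  2.260e-01  3.884e-01]
```

View pics/w10.png

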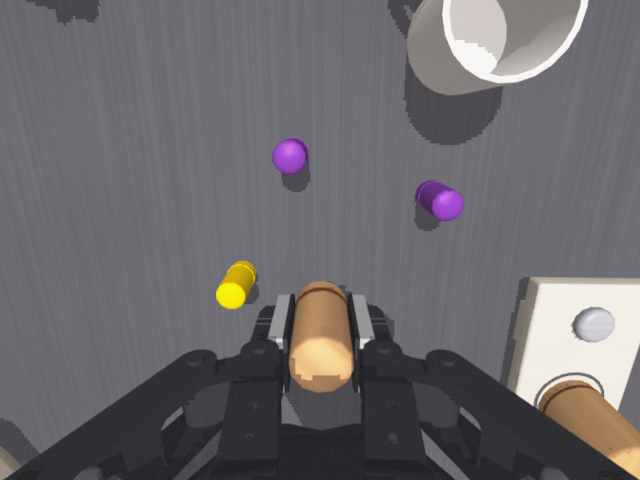

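```bash
python3 -m jog '[[[0,0.01,0.02,0,0,0],[0,0.015,0.03,0,0,0],[0,0.025,0.04,0,0,0],[0,0.025,0.045,0,0,0],[0,0.025,0.045,0,0,0],[0,0.025,0.045,0,0,0],[0,0.025,0.045,0,0,0],[0,0.025,0.04,0,0,0],[0,0.025,0.035,0,0,0],[0,0.015,0.025,0,0,0],[0,0.011,0.018,0,0,0],[0,0,0,0,0,0]]]'
python3 -m jog '[[[0,0,0,0,0,0],[0,0,0,0,0,0],[0,0,0,0,0,0]]]'
python3 -c "
from h import *
goto(664.5,-69.5,50,[1,0,0])
s,p,R=pose();c=vision.capture('wrist');cv2.imwrite('pics/w11.png',c['image'][:,:,::-1])
v=c['mtx']@(c['hand_eye'][:3,:3].T@(R.T@(np.array([664,-69.2,30])-p)-c['hand_eye'][:3,3]));print(v/v[2])"
```

```text
time_s: 37.0
eef_pos: [665.0, -69.8, 167.7]
ee_rot: [-0.499, -0.5, -0.5, 0.501]
force: [-0.6, 0.3, -0.4]
grip_width: 0.266
time_s: 37.38
eef_pos: [665.0, -68.2, 169.5]
ee_rot: [0.5, 0.5, 0.5, -0.5]
force: [0.0, -0.2, 0.4]
grip_width: 0.268
pos [665.  -68.2 169.5]
tool axes
 [[ 0.     1.     0.001]
 [ 0.     0.001 -1.   ]
 [-1.     0.    -0.   ]]
turn rotvec tool [ 0.001 -0.    -0.   ]
shift tool m [ 0.1195 -0.0005  0.0013] in target frame [ 0.1195 -0.0005  0.0013]
[318.85981326 231.8066135    1.        ]
```

View pics/w11.png

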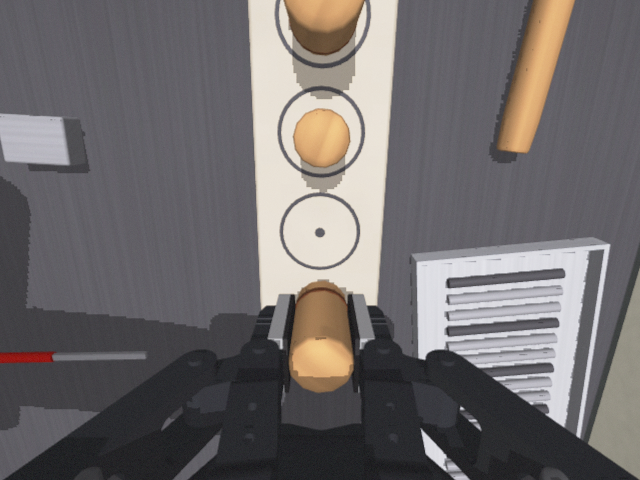

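The dot is at (320,232) and was predicted at (318.9,231.8). Lowering a.

```bash
python3 -m jog '[[[0.02,0,0.001,0,0,0],[0.035,0,0,0,0,0],[0.03,0,0,0,0,0],[0.018,0,0,0,0,0],[0.007,0,0,0,0,0],[0,0,0,0,0,0],[0.003,0,0,0,0,0],[0.002,0,0,0,0,0],[0.001,0,0,0,0,0],[0,0,0,0,0,0],[0,0,0,0,0,0]]]'
python3 -m jog '[[[0.001,0,0,0,0,0],[0.001,0,0,0,0,0],[0,0,0,0,0,0],[0,0,0,0,0,0]]]'
python3 -m jog '[[[0.001,0,0,0,0,0],[0,0,0,0,0,0],[0,0,0,0,0,0]]]'
```

```text
time_s: 38.8
eef_pos: [665.1, -69.9, 53.4]
ee_rot: [0.5, 0.5, 0.5, -0.5]
force: [0.6, -0.1, -0.5]
grip_width: 0.265
time_s: 39.3
eef_pos: [665.1, -69.8, 51.3]
ee_rot: [0.5, 0.5, 0.5, -0.5]
force: [-0.2, -0.2, -0.5]
grip_width: 0.269
time_s: 39.67
eef_pos: [665.1, -69.8, 50.3]
ee_rot: [0.5, 0.5, 0.5, -0.5]
force: [-0.2, 0.6, -0.3]
grip_width: 0.268
```

```bash
python3 -m jog '[[[0.001,0,0,0,0,0],[0,0,0,0,0,0],[0,0,0,0,0,0]]]'
```

```text
time_s: 40.05
eef_pos: [665.2, -69.9, 49.6]
ee_rot: [0.5, 0.5, 0.5, -0.5]
force: [-1.5, 1.4, 4.4]
grip_width: 0.268
```

Contact. Releasing, rising and backing clear for a final look.

```bash
python3 -m jog '[[[0,0,0,0,0,0],[0,0,0,0,0,0],[0,0,0,0,0,0],[0,0,0,0,0,0],[0,0,0,0,0,0],[0,0,0,0,0,0],[0,0,0,0,0,0],[0,0,0,0,0,0]]]' 0 40
python3 -m jog '[[[-0.01,0,0,0,0,0],[-0.03,0,0,0,0,0],[-0.04,0,0,0,0,0],[-0.04,0,0,0,0,0],[-0.02,-0.03,0.01,0,0,0],[-0.01,-0.05,0.02,0,0,0],[0,-0.05,0.03,0,0,0],[0,-0.05,0.03,0,0,0],[0,-0.04,0.03,0,0,0],[0,-0.02,0.01,0,0,0],[0,0,0,0,0,0],[0,0,0,0,0,0]]]'
python3 - <<'E'
from h import *
c=vision.capture("top");im=c["image"];cv2.imwrite("pics/top_end.png",cv2.resize(im[140:220,200:435],None,fx=3.3,fy=3.3,interpolation=2)[:,:,::-1])
s=vision.capture("scene");cv2.imwrite("pics/scene_end.png",cv2.resize(s["image"][200:400,150:430],None,fx=2.8,fy=2.8,interpolation=2)[:,:,::-1])
m=cv2.inRange(cv2.cvtColor(im,cv2.COLOR_RGB2HSV),(10,50,195),(24,150,255));m[:130]=0;m[225:]=0
M=dict(a=(662.7,-69.2,50),b=(663.6,5.1,60),c=(665,80.3,70),d=(665.9,155.5,80))
for cn in cv2.findContours(m,0,2)[0]:
    if cv2.contourArea(cn)>60:
        (x,y),r=cv2.minEnclosingCircle(cn)
        for k,(mx,my,h) in M.items():
            P=ray(c,(x,y),29+h)
            if abs(P[1]-my)<25: print(k,(round(x,1),round(y,1)),"r",round(r,1),(P[:2]-[mx,my]).round(1))
E
```

```text
time_s: 41.05
eef_pos: [665.1, -69.8, 49.3]
ee_rot: [0.5, 0.5, 0.5, -0.5]
force: [-0.9, -0.2, -1.1]
grip_width: 0.998
time_s: 42.55
eef_pos: [425.8, -199.6, 199.7]
ee_rot: [0.5, 0.5, 0.5, -0.5]
force: [-0.5, 0.7, 0.6]
grip_width: 0.998
a (372.3, 173.7) r 5.8 [ 1.1 -0.8]
b (334.1, 172.9) r 8.4 [ 1.  -0.4]
c (295.7, 172.3) r 10.7 [-0.2 -1.7]
d (255.5, 172.3) r 13.0 [-2.  -1.1]
```

View pics/top_end.png

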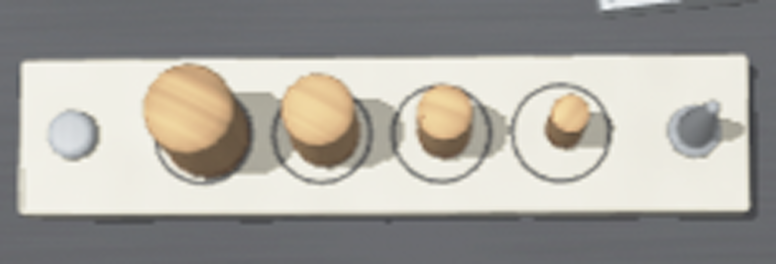

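View pics/scene_end.png

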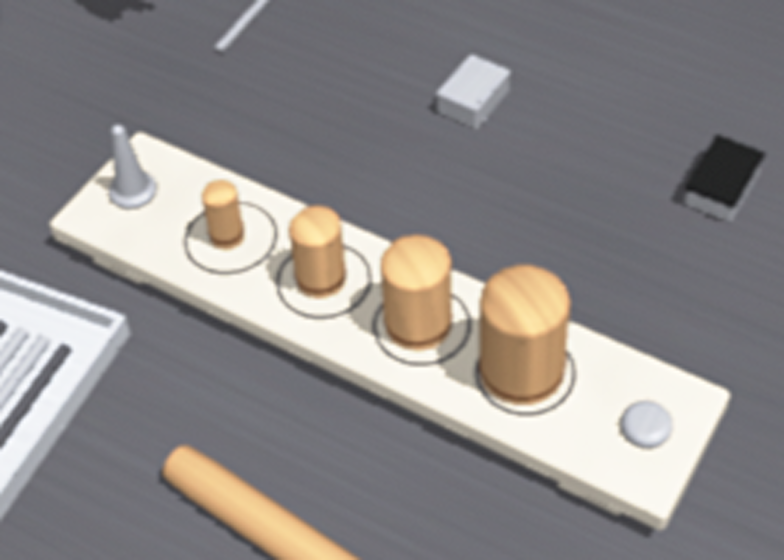

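The final pictures show all four standing upright inside their circles, smallest next to the cone. The measured offsets are about 2 mm or less, so I'm handing in.

```bash
python3 -c "
from rig import workorder
print(workorder.finish_job())"
```

```text
the job is handed in; nothing more can be done
None
```

All four punches are standing upright on their marks on the cream board and released. They run a, b, c, d from the ring cone (the −y end) to the low stud. The job was handed in at about 43 s of the 112 s allowed; the hand-in gives no verdict.

- **Position:** the last top view put the punch axes between 1.1 and 2.3 mm from their marks; the limit is 12 mm. The scene view also showed each one upright inside its circle.
- **Contact and stillness:** the forces reported at the end of each move stayed around 15 N or less. The arm ended well clear of the board, and I left the purple and yellow look-alikes alone. I did not measure the punches' speed; they looked still.
- **Disagreement:** the wrist and top cameras differed by 1–3 mm in places (mark x about 1.5 mm, punch b's y about 2–3 mm). For the grasps and marks I used values between the two cameras.

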